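Zero the cell stretcher: cam to its low point, then the follower slide home

TASK

Set the cell stretcher on the bench back to zero stretch so that a fresh chamber can be hooked on. Push the cam's red-knobbed lever round with the fingertips until it lies in line over the yellow zero post (the cam's low point), and only then push the blue follower slide forward by its upright plate until its roller rests against the cam. Push gently, grip nothing, and leave the glassware and the other things around the stretcher alone.

Things in the scene. Friction and masses are not known exactly. Their poses are not given: they have to be found in the camera images.
- stretcher: Cell stretcher, bolted down: aluminium base plate, x -127 to +135, y -52 to +52 mm, 12 mm thick; two steel rails on it (top 22 mm above bench); black block with hook pins at the front end (top 44 mm). Origin: on the cam shaft's vertical axis, at bench level. Its x axis points forward (the way the slide goes home, away from the robot), y left, z up.
- cam (a joint): Turn of the brass eccentric cam (rad, anticlockwise from above). 0: low point (white dot) faces the roller and the lever points along the stretcher's -y, over the zero post; the lever's direction in the stretcher's frame is this value - pi/2. Range -0.6 to 3.0, no stop or click at 0; starts at 1.3 to 2.7, so push it clockwise. Stays where left; friction 0.22 N m (3.5 N at the knob).
- lever_knob (a point): Centre of the top of the red upright knob (18 mm across, 30 mm tall) at the end of the cam lever, 64 mm from the shaft's axis, 83 mm above the bench. It stands on the dark steel lever: 13 mm wide, 46 to 53 mm above the bench, from the shaft to 70 mm out, white line on top. Within 75 mm of the shaft nothing but hub and lever rises above 45 mm when the slide is back.
- zero_post (a point): Centre of the top of the yellow zero post (12 x 8 mm, black line on top), 40 mm above the bench, at x = 0, y = -46 mm in the stretcher's frame. The lever passes 6 mm above it and lies straight over it at the cam's low point.
- slide (a joint): Travel of the blue follower slide (m, grows forward). 0: rear stop; starts at 0 to 0.010. 0.038: home, its white roller (16 mm across, behind the cam) rests against the cam's low point. With the cam turned away, the cam blocks it short of home, down to 0.018 at the high point. Stays where left; friction 2.5 N.
- push_plate (a point): Centre of the rear, rubber-faced side of the slide's upright push plate, 50 mm above the bench; it faces the stretcher's -x. Plate 46 mm wide, 8 mm thick, 30 to 64 mm above the bench. In the stretcher's frame the point is at x = slide - 0.1125 m, y = 0. Just behind it (5.5 mm) the slide's flat part is 30 mm high, farther back the rails are 22 mm high.
- flask: Conical glass flask, 82 mm across the foot, 128 mm tall, standing beside the stretcher's left side. Origin: centre of its foot. Leave alone.
- bottle: Amber bottle with a blue cap, 56 mm across, 115 mm tall, on the stretcher's left side. Origin: centre of its foot. Leave alone.
- dish: Closed culture dish, 63 mm across, 15 mm high, on the stretcher's right side. Origin: centre of its underside. Leave alone.
- tipbox: Yellow pipette-tip box 120 x 80 x 58 mm, on the stretcher's right side. Origin: centre of its underside. Leave alone.

How it is judged:
By the outcome, as a careful person would: the job done as asked, in the order asked, and still so for the second after the job is handed in, with the robot touching nothing.
It also fails if it takes over 54 s, if anything falls off the work surface, if the arm or the gripper's body presses on something with over 40 N, if the wrist force passes 120 N, or if a joint passes its speed limit or range.

ROBOT

A 6-joint arm with a two-finger parallel gripper is mounted at the origin on the work surface. World frame = base frame: x ahead of the robot, y to its left, z up, the work surface at z = 0. Lengths are in m, angles in rad, forces in N, time in s.
With the tool pointing down it reaches from about 0.35 to 0.975 m from the base axis. Payload 4.9 kg.
Tool frame: the origin (TCP) lies at the very end of the fingers, on their centre line; the grasp point (between the pads) lies 19 mm behind it; z points along the fingers, y is the line along which they close (so a half turn about z gives the same grasp; the last joint's range is limited). The gripper opens to 85 mm and grips with 20 to 120 N. Pads are 22 mm wide; open, the fingers measure 114 mm over their backs; the gripper's body (76 mm by 85 mm) begins 54 mm behind the grasp point. The pads swing forward as they close: fully open they stand 13 mm farther back than shut.
Start: joints at [1.192, 0.053, 1.613, -0, 1.476, -0.119], TCP at [0.161, 0.604, 0.231] pointing down, gripper open.
Joint ranges: [-3.01, 3.01], [-1.01, 2.22], [0.06, 2.58], [-1.02, 4.17], [0.09, 2.62], [-3.14, 3.14]. Speed limits (rad/s): [2.57, 2.57, 3.14, 3.14, 3.14, 3.14].

INTERFACE

Orientations are given as a rotation vector (axis times angle).
In Python, from station import ctrl gives the robot as it stands.
- The arm moves only by the shell command python3 -m crank 'ROWS' [OPENING] [FORCE]. ROWS is text: rows parted by semicolons, each of 4 numbers parted by spaces: the shift along the world's x, y, z in units of 0.5 m (1.0 is 0.5 m), then the turn about the world's z in units of 90 degrees (1.0 is 90 degrees). In form: x y z turn; .... A call has exactly 5 rows; each row shifts and turns the commanded pose from where the row before left it; what a row does not reach is not made up. A row lasts 1/12 s, in which the tool goes at most 41.7 mm and 7.16 degrees, less where a joint would pass 70% of its speed; a pose out of reach is approached as far as the arm can. A call with a number of a shift or a turn outside -1 to 1 is refused whole. A call with a gripper value outside its range is refused whole. OPENING is the opening in per cent of the stroke, from 0 (shut) to 100 (fully open), set as the call begins (- or left out, the last holds). The fingers move at their own pace and stop on an object; FORCE is the grip in N (left out, the last holds). Time passes only in rows, so rows that do not move let the fingers close, or fill a call up. It gives the time, the measured TCP pose, the force, the opening and the grip force at its end, in the units of the state.
- ctrl.get_obs(): the state, without advancing time (a new reading comes with each control period).
- ctrl.get_image(name): name is "scene" or "top" or "wrist"; returns (picture, depth): 384x512x3 uint8, red, green, blue; 384x512 float32, m along the optical axis (not along the pixel's ray), 0 where there is no reading.
- ctrl.get_calibration(name): a dict with "fx", "fy", "cx", "cy" (pixels), "k1" (the pictures are not rectified: a ray, as slopes to the right and down, at radius r is drawn at 1 + k1 r^2 times it, then the intrinsics apply), "extrinsics" (4x4, takes a point from world to camera coordinates). Camera axes: x right, y down, z forward; pixel columns grow to the right and rows downward; lengths in m; the calibration is good to about 2 mm. A picture is of the moment at which its call begins: read the wrist's pose just before it. get_calibration takes no time and is no camera call; for the wrist camera it gives the pose at the moment of the call.
- ctrl.finish_job(): hands the job in; it is judged then, once.
The state is a dict: "t": time; "q": joint angles; "dq": joint speeds; "effort": joint torques, N m; "tool_pos": TCP position; "tool_rot": TCP orientation; "contact_force": force on the tool from outside, world axes, zero at the start; "wrist_torque": the same for the moment, N m; "opening": finger opening in m; "grip_force": force on a finger pad.
Only numpy, scipy, OpenCV 4.12 (cv2) and the standard library are available. Lean on these libraries where they do the work, as an engineer would, in place of code of your own. Each camera call takes 0.05 s, during which the arm holds its last target. There are 200 camera calls.

## Working session

There is one attempt and no reset: what is moved stays moved. The work goes in short steps, Python scripts to look and compute and a shell command to move; the robot and the scene stay as the last step left them, time stands still between calls to the robot, and variables do not carry over. Pictures are saved under pics/ and viewed, at most 10 in all, crops included, and the job is handed in when it is done.

```bash
mkdir -p pics; ls; cat > h.py <<'E'
import numpy as np, cv2
from station import ctrl
def snap(n,f):
    c=ctrl.get_calibration(n); im,d=ctrl.get_image(n)
    cv2.imwrite(f'pics/{f}.png',cv2.cvtColor(im,cv2.COLOR_RGB2BGR)); np.savez(f'pics/{f}.npz',im=im,d=d,**c); return im,d,c
def ray(c,u,v):
    K=np.array([[c['fx'],0,c['cx']],[0,c['fy'],c['cy']],[0,0,1]],float)
    p=cv2.undistortPoints(np.array([[[u,v]]],float),K,np.array([float(c['k1']),0,0,0]))[0,0]
    E=np.array(c['extrinsics']);R,t=E[:3,:3],E[:3,3]
    return -R.T@t, R.T@np.array([p[0],p[1],1.])
def atz(c,u,v,z):
    o,r=ray(c,u,v); return o+r*(z-o[2])/r[2]
def atd(c,d,u,v):
    o,r=ray(c,u,v); return o+r*d[int(round(v)),int(round(u))]
def load(f): return np.load(f'pics/{f}.npz')
E
python3 - <<'E'
from h import *
for n in('top','scene'): 
    im,d,c=snap(n,n+'0'); print(n,c)
E
python3 -c "
import cv2
for n in('top0','scene0'):
    cv2.imwrite('pics/%sb.png'%n,cv2.resize(cv2.imread('pics/%s.png'%n),(800,600),interpolation=cv2.INTER_CUBIC))"
```

```text
pics
top {'fx': 362.46612300529705, 'fy': 362.46612300529705, 'cx': 253.9779898847705, 'cy': 192.14329801149967, 'k1': -0.07201784821228994, 'extrinsics': array([[-0.02468947, -0.99959244, -0.01433096,  0.03735658],
       [-0.99161855,  0.02630603, -0.12649363,  0.61384912],
       [ 0.12681906,  0.01108778, -0.99186389,  0.76290564],
       [ 0.        ,  0.        ,  0.        ,  1.        ]])}
scene {'fx': 348.64310637178306, 'fy': 348.64310637178306, 'cx': 261.0348255743602, 'cy': 195.94640981180342, 'k1': -0.012441685186785172, 'extrinsics': array([[-0.87445672,  0.48510125,  0.00149178,  0.53619958],
       [ 0.40439982,  0.7306737 , -0.55006975, -0.22410525],
       [-0.26792953, -0.48040891, -0.83511738,  1.0217262 ],
       [ 0.        ,  0.        ,  0.        ,  1.        ]])}
```

View pics/top0b.png

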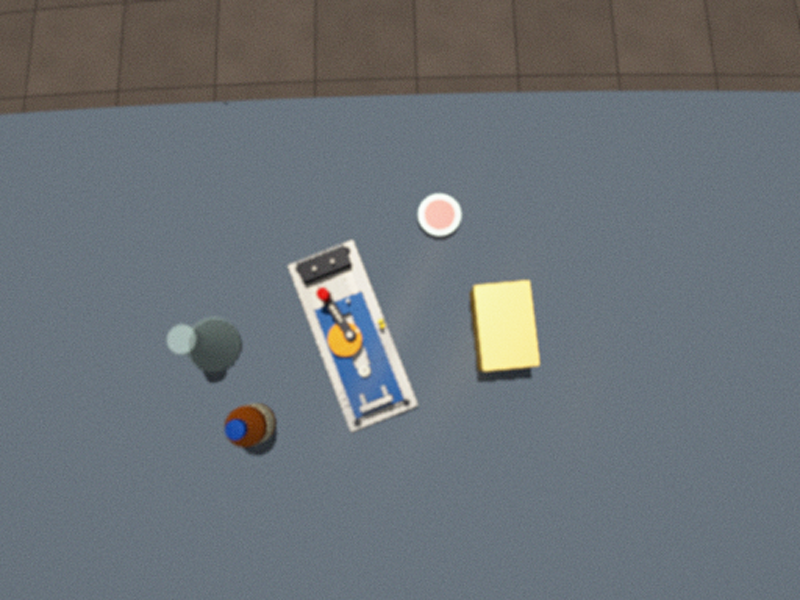

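The picture shows the stretcher with its black front block at (325,263) and the knob at (322,294), pointing nearly forward. The hub is at (349,335), the zero post at (382,325) and the push plate at (377,403). I'll enlarge it.

```bash
python3 -c "
import cv2
a=cv2.imread('pics/top0.png')[145:285,175:275]
cv2.imwrite('pics/crop.png',cv2.resize(a,None,fx=4.2,fy=4.2,interpolation=cv2.INTER_CUBIC))"
```

```text
(no output)
```

View pics/crop.png

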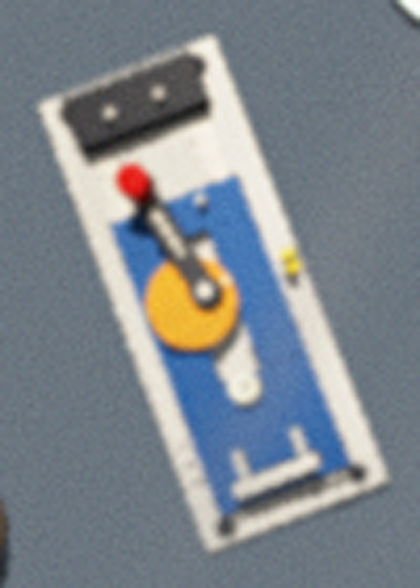

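```bash
cat > m.py <<'E'
from h import *
c=load('top0')
P=lambda u,v,z: atz(c,175+(u+.5)/4.2-.5,145+(v+.5)/4.2-.5,z)
obs=[P(40,104,.012),P(214,36,.012),P(386,480,.012),P(209,546,.012),P(291,261,.040)]
mod=np.array([[.135,.052],[.135,-.052],[-.127,-.052],[-.127,.052],[0,-.046]])
o=np.array(obs)[:,:2]
mc,oc=mod.mean(0),o.mean(0); U,S,Vt=np.linalg.svd((mod-mc).T@(o-oc)); R=(U@Vt).T
t=oc-R@mc; yaw=np.arctan2(R[1,0],R[0,0])
print('origin',t,'yaw',yaw,np.degrees(yaw)); print('res mm',(o-(mod@R.T+t)).round(4)*1000)
loc=lambda p:R.T@(p[:2]-t)
print('hub',loc(P(206,290,.055))); k=loc(P(133,181,.083)); print('knob',k,np.hypot(*k),'cam',np.arctan2(k[1],k[0])+np.pi/2)
print('plate top rear',loc(P(277,482,.064)))
print('roller',loc(P(243,388,.035)))
for f,l in [('pp',(-.1125,0)),('knob',k),('post',(0,-.046))]: print(f,R@np.array(l)+t)
from station import ctrl
ob=ctrl.get_obs();print(ob['tool_rot'],ob['tool_pos'],ob['opening'])
import cv2; print((cv2.Rodrigues(np.array(ob['tool_rot']))[0]).round(3))
E
python3 m.py
```

```text
origin [0.56784991 0.0881943 ] yaw 0.34924226114673734 20.01010759131378
res mm [[-1.3 -0.6]
 [-1.3  0.2]
 [ 0.3  1.7]
 [ 3.3 -0.9]
 [-0.9 -0.4]]
hub [-3.70890435e-04 -9.47293437e-05]
knob [0.06124556 0.01271403] 0.06255130489111287 cam 1.775480200257249
plate top rear [-0.10414965  0.00050441]
roller [-0.05339906  0.00148166]
pp [0.46214127 0.04969838]
knob [0.62104765 0.12109818]
post [0.58359046 0.04497121]
[-4.06740546e-01 -3.11468284e+00  2.81661132e-03] [0.16031784 0.60350285 0.23018623] 0.08539117539112902
[[-0.966  0.257 -0.001]
 [ 0.257  0.966 -0.002]
 [ 0.    -0.002 -1.   ]]
```

View pics/scene0b.png

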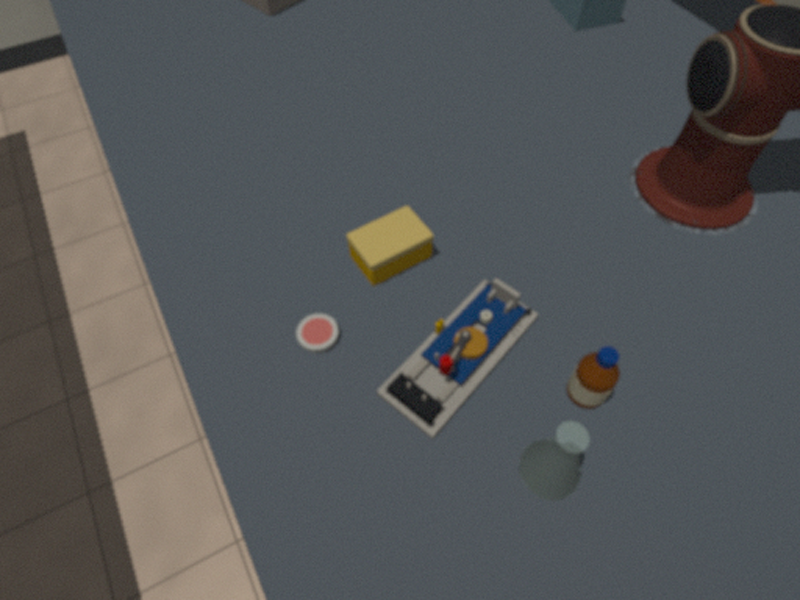

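The scene view agrees with the top view: the knob at (447,364) points forward and the post is clear. I measured yaw 20°, the hub within 1 mm of the origin, and the cam at about 1.78 rad. My plan is to straddle the knob loosely, gripping nothing, and push it round with the trailing finger.

```bash
python3 -m crank '0.0462 -0.0482 0 0.026;0.0462 -0.0482 0 0.026;0.0462 -0.0482 0 0.026;0.0462 -0.0482 0 0.026;0.0462 -0.0482 0 0.026' 40
python3 -m crank '0.0462 -0.0482 0 0.026;0.0462 -0.0482 0 0.026;0.0462 -0.0482 0 0.026;0.0462 -0.0482 0 0.026;0.0462 -0.0482 0 0.026'
python3 -m crank '0.0462 -0.0482 0 0.026;0.0462 -0.0482 0 0.026;0.0462 -0.0482 0 0.026;0.0462 -0.0482 0 0.026;0.0462 -0.0482 0 0.026'
python3 -m crank '0.0462 -0.0482 0 0.026;0.0462 -0.0482 0 0.026;0.0462 -0.0482 0 0.026;0.0462 -0.0482 0 0.026;0.0462 -0.0482 0 0.026'
python3 -m crank '0 0 0 0;0 0 0 0;0 0 0 0;0 0 0 0;0 0 0 0'
python3 - <<'E'
from h import *
o=ctrl.get_obs(); print(o['t'],o['tool_pos'],o['tool_rot'],o['opening'],o['q'])
print(cv2.Rodrigues(np.array(o['tool_rot']))[0].round(3))
snap('wrist','w1')
E
python3 -c "
import cv2
cv2.imwrite('pics/w1b.png',cv2.resize(cv2.imread('pics/w1.png'),(800,600),interpolation=cv2.INTER_CUBIC))"
```

```text
t: 0.52
tool_pos: [0.2766, 0.4821, 0.2307]
tool_rot: [-0.083, -3.14, 0.001]
contact_force: [0.6, -0.6, -0.3]
opening: 0.0343
grip_force: 0.0
t: 0.93
tool_pos: [0.3922, 0.3615, 0.2308]
tool_rot: [0.236, -3.132, 0.001]
contact_force: [0.4, 0.7, 0.3]
opening: 0.0342
grip_force: 0.0
t: 1.35
tool_pos: [0.5077, 0.241, 0.2308]
tool_rot: [0.554, -3.092, 0.0]
contact_force: [0.4, 0.5, -0.2]
opening: 0.0338
grip_force: 0.0
t: 1.77
tool_pos: [0.6232, 0.1206, 0.2306]
tool_rot: [0.866, -3.019, -0.0]
contact_force: [0.3, 0.8, 0.3]
opening: 0.0341
grip_force: 0.0
t: 2.18
tool_pos: [0.6218, 0.1231, 0.2313]
tool_rot: [0.866, -3.02, -0.0]
contact_force: [0.3, 0.0, 0.2]
opening: 0.0342
grip_force: 0.0
2.1833 [0.62176441 0.12311088 0.23128988] [ 8.65879783e-01 -3.01972560e+00 -2.54149179e-04] 0.03419325739908871 [ 7.80852929e-02  7.34473549e-02  1.59124336e+00  1.23664160e-04
  1.47710796e+00 -2.05122026e+00]
[[-0.848 -0.53  -0.   ]
 [-0.53   0.848  0.   ]
 [ 0.     0.    -1.   ]]
```

View pics/w1b.png

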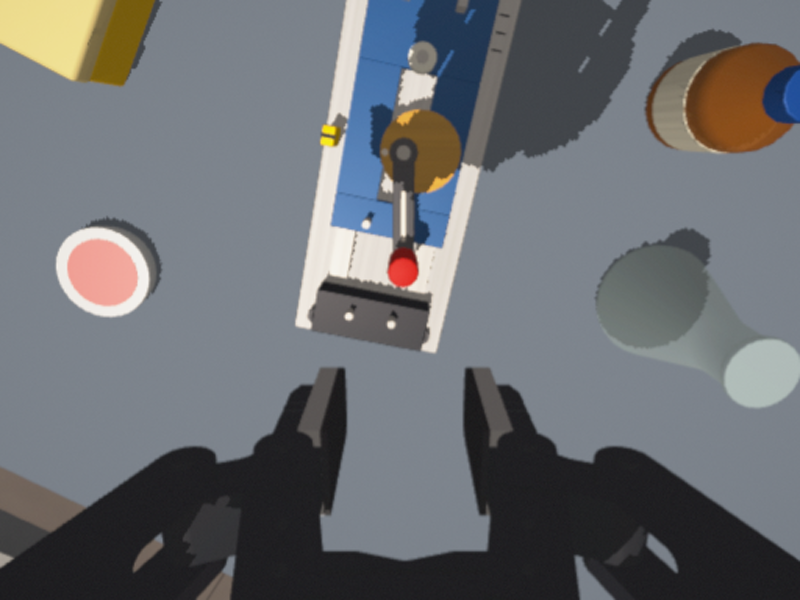

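The wrist view shows the knob (404,265) centred between the fingers, the hub at (403,152) and the post at (329,135). I'll check those positions from here.

```bash
cat > fr.py <<'E'
import numpy as np
T=np.array([.56785,.08819]); Y=.3492
R=np.array([[np.cos(Y),-np.sin(Y)],[np.sin(Y),np.cos(Y)]])
loc=lambda p:R.T@(np.array(p)[:2]-T)
wld=lambda l:R@np.array(l)+T
E
python3 - <<'E'
from h import *; from fr import *
c=load('w1'); s=.64
P=lambda u,v,z: atz(c,(u+.5)*s-.5,(v+.5)*s-.5,z)
for n,u,v,z in [('knob',404,265,.083),('hub',403,152,.055),('post',329,135,.040),('FL',438,352,.012),('FR',296,327,.012)]:
    p=P(u,v,z); l=loc(p); print(n,p.round(4),l.round(4),np.degrees(np.arctan2(l[1],l[0])))
print(atd(c,c['d'],404*s,152*s), atd(c,c['d'],404*s,265*s))
E
```

```text
knob [0.619  0.1206 0.083 ] [0.0592 0.0129] 12.306588893598413
hub [0.5687 0.0885 0.055 ] [ 0.0009 -0.    ] -0.14198688515326002
post [0.5841 0.0463 0.04  ] [ 0.0009 -0.045 ] -88.80677581974155
FL [0.6754 0.1846 0.012 ] [0.1341 0.0538] 21.871298796213807
FR [0.7129 0.0881 0.012 ] [ 0.1363 -0.0497] -20.046765744234136
[0.56842708 0.08918741 0.05625817] [0.61907211 0.12077277 0.0831472 ]
```

```bash
python3 -m crank '0 0 -0.0665 0;0 0 -0.0665 0;0 0 -0.0665 0;0 0 -0.0665 0;0 0 -0.0665 0'
python3 -m crank '0 0 0 0;0 0 0 0;0 0 0 0;0 0 0 0;0 0 0 0'
python3 - <<'E'
import numpy as np
T=np.array([.5682,.0885])
from station import ctrl
o=ctrl.get_obs();p=np.array(o['tool_pos'][:2]);print(p,np.degrees(np.arctan2(*(p-T)[::-1])),np.hypot(*(p-T)))
a=np.radians(np.arange(32,-73,-4)); w=T+.0645*np.c_[np.cos(a),np.sin(a)]
d=np.diff(w,axis=0)/.5
for i,r in enumerate(d): print(i//5, r.round(4), w[i+1].round(4))
E
```

```text
t: 2.65
tool_pos: [0.6221, 0.1229, 0.0641]
tool_rot: [-0.865, 3.019, -0.0]
contact_force: [0.4, 1.1, -0.5]
opening: 0.034
grip_force: 0.0
t: 3.07
tool_pos: [0.6247, 0.1223, 0.0685]
tool_rot: [-0.863, 3.015, -0.002]
contact_force: [0.8, -0.1, 0.5]
opening: 0.0342
grip_force: 0.0
[0.62468019 0.12230954] 30.905109552607456 0.06582626373634921
0 [ 0.0045 -0.0078] [0.6252 0.1188]
0 [ 0.0039 -0.0081] [0.6271 0.1147]
0 [ 0.0034 -0.0083] [0.6288 0.1106]
0 [ 0.0028 -0.0086] [0.6302 0.1063]
0 [ 0.0022 -0.0087] [0.6313 0.1019]
1 [ 0.0016 -0.0089] [0.6321 0.0975]
1 [ 0.0009 -0.009 ] [0.6325 0.093 ]
1 [ 0.0003 -0.009 ] [0.6327 0.0885]
1 [-0.0003 -0.009 ] [0.6325 0.084 ]
1 [-0.0009 -0.009 ] [0.6321 0.0795]
2 [-0.0016 -0.0089] [0.6313 0.0751]
2 [-0.0022 -0.0087] [0.6302 0.0707]
2 [-0.0028 -0.0086] [0.6288 0.0664]
2 [-0.0034 -0.0083] [0.6271 0.0623]
2 [-0.0039 -0.0081] [0.6252 0.0582]
3 [-0.0045 -0.0078] [0.6229 0.0543]
3 [-0.005  -0.0075] [0.6204 0.0506]
3 [-0.0055 -0.0071] [0.6176 0.047 ]
3 [-0.006  -0.0067] [0.6146 0.0437]
3 [-0.0065 -0.0063] [0.6114 0.0406]
4 [-0.0069 -0.0058] [0.6079 0.0377]
4 [-0.0073 -0.0053] [0.6043 0.035 ]
4 [-0.0076 -0.0048] [0.6004 0.0326]
4 [-0.008  -0.0042] [0.5965 0.0305]
4 [-0.0082 -0.0037] [0.5924 0.0287]
5 [-0.0085 -0.0031] [0.5881 0.0272]
```

```bash
python3 -m crank '0.0045 -0.0078 0 -0.044;0.0039 -0.0081 0 -0.044;0.0034 -0.0083 0 -0.044;0.0028 -0.0086 0 -0.044;0.0022 -0.0087 0 -0.044'
python3 -m crank '0.0016 -0.0089 0 -0.044;0.0009 -0.009 0 -0.044;0.0003 -0.009 0 -0.044;-0.0003 -0.009 0 -0.044;-0.0009 -0.009 0 -0.044'
```

```text
t: 3.48
tool_pos: [0.6318, 0.1021, 0.0675]
tool_rot: [-0.326, 3.122, 0.003]
contact_force: [-2.0, 2.8, 2.1]
opening: 0.034
grip_force: 1.6
t: 3.9
tool_pos: [0.6326, 0.0797, 0.0674]
tool_rot: [0.216, 3.132, 0.004]
contact_force: [-2.1, 3.5, 1.5]
opening: 0.0341
grip_force: 1.6
```

```bash
python3 -m crank '-0.0016 -0.0089 0 -0.044;-0.0022 -0.0087 0 -0.044;-0.0028 -0.0086 0 -0.044;-0.0034 -0.0083 0 -0.044;-0.0039 -0.0081 0 -0.044'
python3 -m crank '-0.0045 -0.0078 0 -0.044;-0.005 -0.0075 0 -0.044;-0.0055 -0.0071 0 -0.044;-0.006 -0.0067 0 -0.044;-0.0065 -0.0063 0 -0.044'
python3 -m crank '-0.0069 -0.0058 0 -0.044;-0.0073 -0.0053 0 -0.044;-0.0076 -0.0048 0 -0.044;-0.008 -0.0042 0 -0.044;-0.0041 -0.0019 0 -0.022'
python3 -m crank '0 0 0 0;0 0 0 0;0 0 0 0;0 0 0 0;0 0 0 0'
python3 - <<'E'
from h import *
for n in('top','wrist'): snap(n,n+'2')
o=ctrl.get_obs(); p=np.array(o['tool_pos'][:2]);T=np.array([.5682,.0885]);print(np.degrees(np.arctan2(*(p-T)[::-1])),np.hypot(*(p-T)))
a=cv2.imread('pics/top2.png')[145:285,175:275]; b=cv2.imread('pics/wrist2.png')
a=cv2.resize(a,(420,588),interpolation=cv2.INTER_CUBIC); cv2.imwrite('pics/c2.png',a)
cv2.imwrite('pics/w2b.png',cv2.resize(b,(800,600),interpolation=cv2.INTER_CUBIC))
E
```

```text
t: 4.32
tool_pos: [0.6259, 0.0585, 0.0674]
tool_rot: [0.751, 3.048, 0.005]
contact_force: [-1.4, 4.7, 0.8]
opening: 0.0341
grip_force: 1.6
t: 4.73
tool_pos: [0.6124, 0.0408, 0.0674]
tool_rot: [1.264, 2.873, 0.006]
contact_force: [1.8, 3.5, -0.4]
opening: 0.0342
grip_force: 1.6
t: 5.15
tool_pos: [0.5956, 0.0295, 0.0675]
tool_rot: [1.693, 2.643, 0.006]
contact_force: [2.2, 2.8, -0.7]
opening: 0.0343
grip_force: 1.5
t: 5.57
tool_pos: [0.5956, 0.0288, 0.0664]
tool_rot: [1.688, 2.646, 0.003]
contact_force: [2.9, 1.0, 2.1]
opening: 0.0343
grip_force: 1.8
-65.60627206306329 0.06570650912591892
```

View pics/w2b.png

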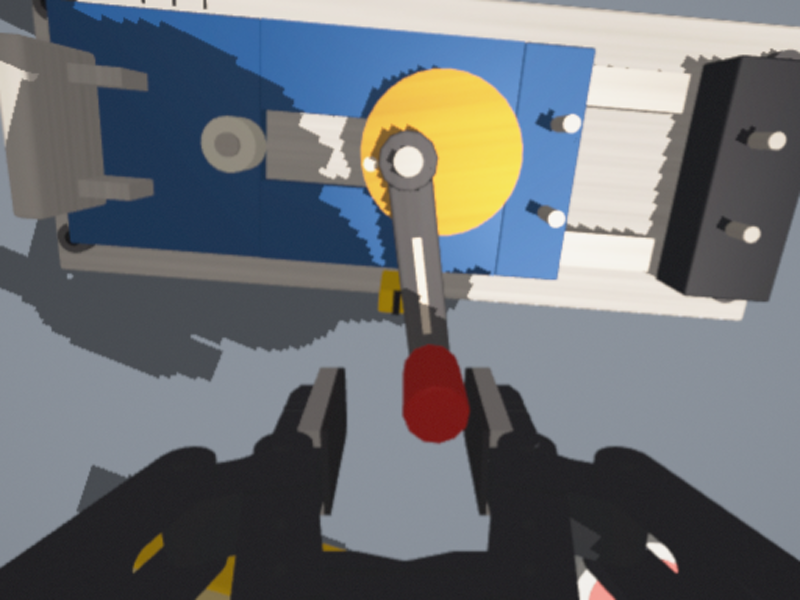

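The wrist view shows the lever short of the post. The post's black line is at (397,300) and the lever's white line runs from (416,240) to (427,332). I'll measure the angle from this.

```bash
python3 - <<'E'
from h import *
c=load('wrist2'); s=.64
P=lambda u,v,z: atz(c,(u+.5)*s-.5,(v+.5)*s-.5,z)[:2]
ang=lambda v: np.degrees(np.arctan2(v[1],v[0]))
hub=P(407,161,.056); a=P(416.5,240,.053); b=P(427,332,.053); k=P(438,412,.083); post=P(397,300,.040)
print('hub',hub,'line',ang(b-a),'hub-b',ang(b-hub),'knob',ang(k-hub),np.hypot(*(k-hub)),'post',ang(post-hub),np.hypot(*(post-hub)))
# base far edge & near edge at z=.012 and slide edges
print('near edge',ang(P(740,319,.012)-P(63,266,.012)),'far',ang(P(795,28,.012)-P(140,0,.012)),'slide',ang(P(500,270,.03)-P(270,256,.03)))
print('dot',ang(P(369,163,.04)-hub)+180)
E
```

```text
hub [0.56843876 0.08864742] line -58.354874419654806 hub-b -58.19803616646978 knob -57.862855458924045 0.06261526517936497 post -69.08120419191835 0.045072454966839676
near edge 20.130729206902636 far 22.671445542006335 slide 21.234902502281734
dot 31.624467705849867
```

```bash
python3 -m crank '-0.0041 -0.0018 0 -0.022;-0.0042 -0.0016 0 -0.022;-0.0043 -0.0015 0 -0.022;-0.0043 -0.0013 0 -0.022;-0.0044 -0.0012 0 -0.022'
python3 -m crank '0 0 0 0;0 0 0 0;0 0 0 0;0 0 0 0;0 0 0 0'
python3 - <<'E'
from h import *
for n in('top','wrist'): snap(n,n+'3')
o=ctrl.get_obs(); p=np.array(o['tool_pos'][:2]);T=np.array([.5684,.0886]);print(np.degrees(np.arctan2(*(p-T)[::-1])),np.hypot(*(p-T)))
b=cv2.imread('pics/wrist3.png')
cv2.imwrite('pics/w3b.png',cv2.resize(b,(800,600),interpolation=cv2.INTER_CUBIC))
E
```

```text
t: 6.08
tool_pos: [0.5843, 0.0248, 0.0657]
tool_rot: [1.914, 2.489, 0.001]
contact_force: [3.6, 1.6, 2.7]
opening: 0.0341
grip_force: 1.8
t: 6.5
tool_pos: [0.5838, 0.0249, 0.0652]
tool_rot: [1.912, 2.492, 0.0]
contact_force: [4.0, -0.6, 2.4]
opening: 0.0339
grip_force: 1.8
-76.38867791716551 0.06551999615341604
```

View pics/w3b.png

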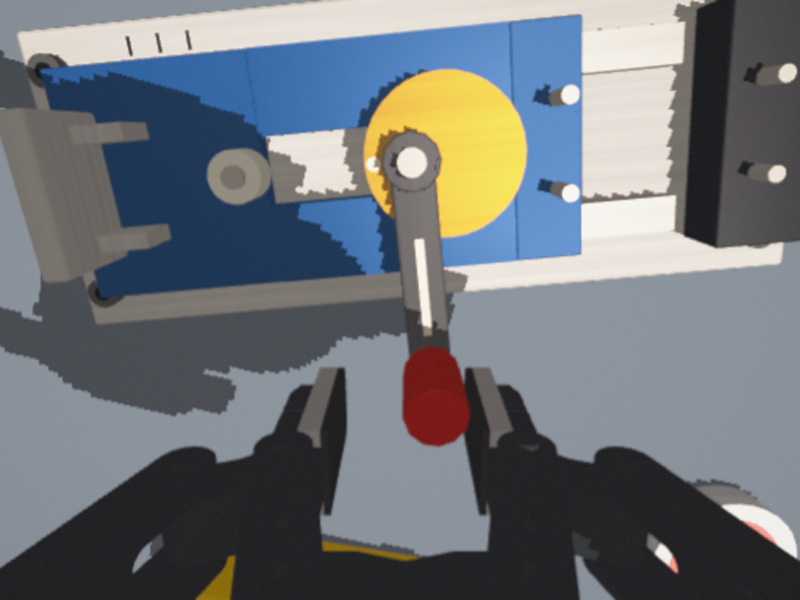

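The lever now hides the post, so it lies over it. The white line runs from (419,240) to (428,334). I'll measure the exact angle against the base edges.

```bash
python3 - <<'E'
from h import *
c=load('wrist3'); s=.64
P=lambda u,v,z: atz(c,(u+.5)*s-.5,(v+.5)*s-.5,z)[:2]
ang=lambda v: np.degrees(np.arctan2(v[1],v[0]))
hub=P(411,162,.056); a=P(419,240,.053); b=P(428,334,.053); k=P(437,412,.083)
print('hub',hub,'line',ang(b-a),'hub-b',ang(b-hub),'knob',ang(k-hub),np.hypot(*(k-hub)))
print('near',ang(P(780,262,.012)-P(97,323,.012)),'slide near',ang(P(580,254,.03)-P(130,294,.03)),'far slide',ang(P(581,15,.03)-P(50,67,.03)))
print('pins',ang(P(569,94,.04)-P(569,191,.04))-90,ang(P(788,73,.05)-P(770,173,.05))-90)
print('hub-roller',ang(hub-P(234,177,.045)),'plate', ang(P(3,110,.064)-P(47,282,.064))-90, 'roller dist',np.hypot(*(hub-P(234,177,.045))))
# top camera: base edges via line fit yaw of first image
c=load('top0'); P=lambda u,v,z: atz(c,175+(u+.5)/4.2-.5,145+(v+.5)/4.2-.5,z)[:2]
print('top edges',ang(P(214,36,.012)-P(386,480,.012)),ang(P(40,104,.012)-P(209,546,.012)))
E
```

```text
hub [0.56859474 0.08870592] line -69.20386342495185 hub-b -69.01342538660276 knob -68.92218095641213 0.06169254984688982
near 20.266282003614876 slide near 20.171050388751855 far slide 20.08480041348555
pins 20.021123737640522 15.706867583787144
hub-roller 20.272731309287664 plate 18.0528238387554 roller dist 0.05231512644981942
top edges 19.8283502272016 20.420110286917357
```

```bash
python3 -m crank '-0.0009 -0.0002 0 0;-0.0009 -0.0002 0 0;0 0 0 0;0 0 0 0;0 0 0 0'
python3 -m crank '0.005 0.0012 0 0;0.005 0.0012 0 0;0.005 0.0012 0 0;0 0 0 0;0 0 0 0'
python3 -m crank '0 0 0.02 0;0 0 0.04 0;0 0 0.05 0;0 0 0.05 0;0 0 0.04 0'
python3 -m crank '0 0 0 0;0 0 0 0;0 0 0 0;0 0 0 0;0 0 0 0'
python3 - <<'E'
from h import *
for n in('top','wrist'): snap(n,n+'4')
b=cv2.imread('pics/wrist4.png')
cv2.imwrite('pics/w4b.png',cv2.resize(b,(800,600),interpolation=cv2.INTER_CUBIC))
E
```

```text
t: 7.02
tool_pos: [0.5825, 0.0248, 0.065]
tool_rot: [1.913, 2.492, -0.0]
contact_force: [5.0, -1.4, 1.9]
opening: 0.0341
grip_force: 2.0
t: 7.43
tool_pos: [0.5894, 0.0269, 0.0643]
tool_rot: [-1.911, -2.491, 0.002]
contact_force: [-0.6, 0.8, -0.2]
opening: 0.0345
grip_force: 0.0
t: 7.85
tool_pos: [0.5904, 0.0267, 0.1679]
tool_rot: [1.912, 2.491, 0.002]
contact_force: [-0.6, 0.4, 0.8]
opening: 0.0341
grip_force: 0.0
t: 8.27
tool_pos: [0.589, 0.0268, 0.1632]
tool_rot: [-1.911, -2.49, 0.003]
contact_force: [0.4, 0.1, -0.2]
opening: 0.034
grip_force: 0.0
```

View pics/w4b.png

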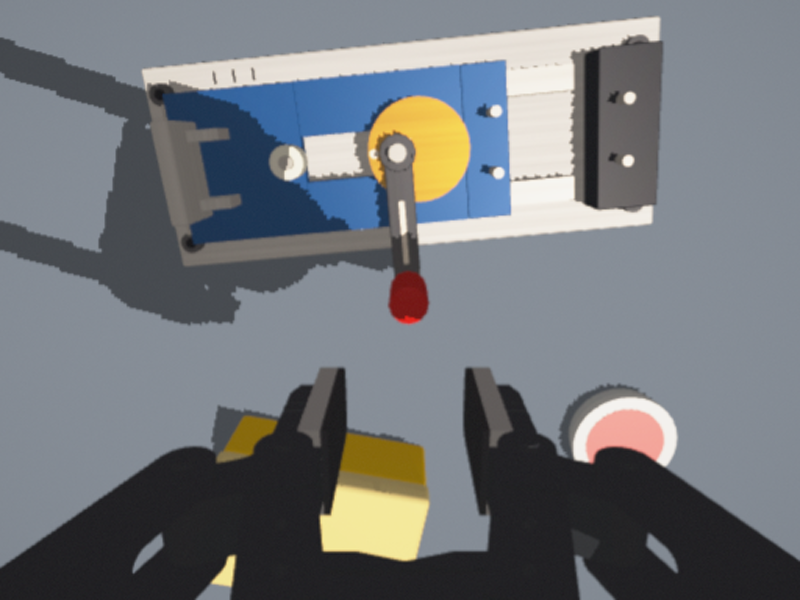

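The lever was released and still lies over the post. In this view the hub is at (397,152), the line runs (402,202)–(406,263), the knob top is at (408,303), and the plate's top is around (180,180). I'll do a final angle check and measure the plate.

```bash
python3 - <<'E'
from h import *
c=load('wrist4'); s=.64
P=lambda u,v,z: atz(c,(u+.5)*s-.5,(v+.5)*s-.5,z)[:2]
ang=lambda v: np.degrees(np.arctan2(v[1],v[0]))
hub=P(397,152,.056); a=P(402,202,.053); b=P(406,263,.053); k=P(408,305,.083)
print('hub',hub,'line',ang(b-a),'hub-b',ang(b-hub),'knob',ang(k-hub),np.hypot(*(k-hub)))
print('edges',ang(P(660,17,.012)-P(143,69,.012)),ang(P(652,222,.012)-P(185,263,.012)))
Y=np.radians(20.15);R=np.array([[np.cos(Y),-np.sin(Y)],[np.sin(Y),np.cos(Y)]])
for u,v,z in[(288,162,.04),(153,127,.064),(182,236,.064),(168,122,.064),(200,200,.064)]: print((R.T@(P(u,v,z)-hub)).round(4), atd(c,c['d'],u*s,v*s)[2])
# depth-based: plate top points
d=c['d']; pts=np.array([atd(c,d,u,v) for u in range(85,150) for v in range(65,165) if d[v,u]>0]); l=(pts[:,:2]-hub)@R
m=(pts[:,2]>.058)&(pts[:,2]<.07); print(m.sum(), np.percentile(l[m],[2,50,98],axis=0))
o=ctrl.get_obs(); print(o['tool_pos'],o['q'])
for x in(-.16,-.13,-.0855): print(x,hub+R@[x,0])
E
```

```text
hub [0.56875589 0.08893684] line -71.35410937048141 hub-b -70.5518523826321 knob -70.59844635827756 0.06358624616552805
edges 20.179137426745573 20.056527303256363
[-0.0528 -0.0003] 0.04478499826342919
[-0.103  0.02 ] 0.0642976315499888
[-0.1005 -0.0276] 0.011397526175801753
[-0.0962  0.0214] 0.06084476561540986
[-0.0892 -0.0124] 0.04621270498627039
927 [[-0.10472213 -0.02189568]
 [-0.09993006  0.00085619]
 [-0.09687819  0.02163024]]
[0.58930245 0.02676927 0.16365348] [-8.07205610e-02  2.23009869e-02  1.75919627e+00 -2.61361526e-06
  1.36252768e+00 -3.42423099e-01]
-0.16 [0.41854885 0.03382019]
-0.13 [0.44671267 0.04415456]
-0.0855 [0.488489   0.05948388]
```

```bash
python3 -m crank '-0.0215 0.0014 0 -0.063;-0.0215 0.0014 0 -0.063;-0.0215 0.0014 0 -0.063;-0.0215 0.0014 0 -0.063;-0.0215 0.0014 0 -0.063' 0 20
python3 -m crank '-0.0215 0.0014 0 -0.063;-0.0215 0.0014 0 -0.063;-0.0215 0.0014 0 -0.063;-0.0215 0.0014 0 -0.063;-0.0215 0.0014 0 -0.063'
python3 -m crank '-0.0215 0.0014 0 -0.063;-0.0215 0.0014 0 -0.063;-0.0215 0.0014 0 -0.063;-0.0215 0.0014 0 -0.063;-0.0215 0.0014 0 -0.063'
python3 -m crank '0 0 -0.046 0;0 0 -0.046 0;0 0 -0.046 0;0 0 -0.046 0;0 0 -0.046 0'
python3 -m crank '0 0 0 0;0 0 0 0;0 0 0 0;0 0 0 0;0 0 0 0'
cat > st.py <<'E'
from h import *
o=ctrl.get_obs();Y=np.radians(20.15);R=np.array([[np.cos(Y),-np.sin(Y)],[np.sin(Y),np.cos(Y)]])
print('local',R.T@(np.array(o['tool_pos'][:2])-[.5685,.0887]),'F',R.T@np.array(o['contact_force'][:2]),'z',o['tool_pos'][2]); M=cv2.Rodrigues(np.array(o['tool_rot']))[0]; print('toolx',np.degrees(np.arctan2(M[1,0],M[0,0])))
E
python3 st.py
```

```text
t: 8.78
tool_pos: [0.5354, 0.0303, 0.1643]
tool_rot: [-2.469, -1.941, 0.001]
contact_force: [-0.6, -0.4, -0.2]
opening: 0.0002
grip_force: 0.0
t: 9.2
tool_pos: [0.4817, 0.0338, 0.1645]
tool_rot: [-2.869, -1.278, 0.002]
contact_force: [-0.6, 0.1, 0.5]
opening: 0.0001
grip_force: 0.0
t: 9.62
tool_pos: [0.428, 0.0373, 0.1645]
tool_rot: [-3.095, -0.536, 0.002]
contact_force: [0.1, -0.0, 0.6]
opening: 0.0001
grip_force: 0.0
t: 10.03
tool_pos: [0.4284, 0.0372, 0.0488]
tool_rot: [-3.094, -0.544, 0.0]
contact_force: [0.1, -0.5, -0.1]
opening: 0.0001
grip_force: 0.0
t: 10.45
tool_pos: [0.4302, 0.0371, 0.0519]
tool_rot: [3.093, 0.544, 0.005]
contact_force: [0.0, -0.3, 0.3]
opening: -0.0002
grip_force: 0.0
local [-0.1476045  -0.00080283] F [-0.10491532 -0.31137814] z 0.051876922472400555
toolx 19.948816281151124
```

```bash
python3 -m crank '0.0094 0.0034 -0.001 0;0.0094 0.0034 -0.001 0;0.0094 0.0034 -0.001 0;0.0094 0.0034 0 0;0.0094 0.0034 0 0'; python3 st.py
python3 -m crank '0.0056 0.0021 0 0;0.0056 0.0021 0 0;0.0056 0.0021 0 0;0.0056 0.0021 0 0;0.0056 0.0021 0 0';python3 st.py
python3 -m crank '0.0056 0.0021 0 0;0.0056 0.0021 0 0;0.0056 0.0021 0 0;0.0056 0.0021 0 0;0 0 0 0';python3 st.py
```

```text
t: 10.87
tool_pos: [0.453, 0.0459, 0.0486]
tool_rot: [3.094, 0.544, 0.0]
contact_force: [0.7, -0.3, 0.1]
opening: -0.0001
grip_force: 0.0
local [-0.12319758 -0.00035127] F [ 0.55080962 -0.55688835] z 0.048608511770121945
toolx 19.953556835465196
t: 11.28
tool_pos: [0.466, 0.0509, 0.0484]
tool_rot: [3.094, 0.544, -0.002]
contact_force: [-2.9, -1.6, 1.7]
opening: -0.0004
grip_force: 1.4
local [-0.10924018 -0.00017854] F [-3.24870037 -0.55956401] z 0.04835457762991198
toolx 19.947336907757506
t: 11.7
tool_pos: [0.478, 0.0554, 0.0485]
tool_rot: [-3.094, -0.544, -0.001]
contact_force: [-0.4, -0.8, -0.4]
opening: 0.0001
grip_force: 0.2
local [-0.09641789 -0.00013089] F [-0.65833261 -0.56304156] z 0.048474291693263116
toolx 19.946219924373416
```

```bash
python3 -m crank '0.0038 0.0014 0 0;0.0038 0.0014 0 0;0.0038 0.0014 0 0;0.0038 0.0014 0 0;0 0 0 0'; python3 st.py
python3 -m crank '0.0019 0.0007 0 0;0 0 0 0;0 0 0 0;0 0 0 0;0 0 0 0';python3 st.py
python3 -m crank '0.0019 0.0007 0 0;0 0 0 0;0 0 0 0;0 0 0 0;0 0 0 0';python3 st.py
```

```text
t: 12.12
tool_pos: [0.4854, 0.0581, 0.0485]
tool_rot: [-3.094, -0.544, -0.001]
contact_force: [-0.9, -1.4, 0.2]
opening: -0.0
grip_force: 0.5
local [-8.85233106e-02 -9.46483791e-05] F [-1.37321719 -1.02185055] z 0.04847378566103163
toolx 19.94400361422473
t: 12.53
tool_pos: [0.4861, 0.0584, 0.0486]
tool_rot: [-3.094, -0.544, -0.001]
contact_force: [-0.8, 0.1, -0.2]
opening: 0.0003
grip_force: 0.5
local [-0.08776825 -0.0001103 ] F [-0.75110053  0.41799838] z 0.04858021821203641
toolx 19.940294631658457
t: 12.95
tool_pos: [0.4869, 0.0587, 0.0485]
tool_rot: [-3.094, -0.544, 0.0]
contact_force: [-2.1, -0.5, -0.3]
opening: 0.0002
grip_force: 1.1
local [-8.69195232e-02 -9.75170093e-05] F [-2.17788997  0.28332453] z 0.04853681963801616
toolx 19.945354557037593
```

```bash
python3 -m crank '0.0014 0.0005 0 0;0 0 0 0;0 0 0 0;0 0 0 0;0 0 0 0'; python3 st.py
python3 -m crank '0.0014 0.0005 0 0;0 0 0 0;0 0 0 0;0 0 0 0;0 0 0 0';python3 st.py
python3 - <<'E'
from h import *
snap('wrist','wrist5')
cv2.imwrite('pics/w5b.png',cv2.resize(cv2.imread('pics/wrist5.png'),(800,600),interpolation=cv2.INTER_CUBIC))
E
```

```text
t: 13.37
tool_pos: [0.4877, 0.0589, 0.0486]
tool_rot: [-3.094, -0.544, -0.0]
contact_force: [-2.0, -0.1, -0.4]
opening: 0.0
grip_force: 1.0
local [-0.08610012 -0.00012444] F [-1.88901961  0.60213286] z 0.04855527262143389
toolx 19.94043613799726
t: 13.78
tool_pos: [0.4884, 0.0592, 0.0485]
tool_rot: [-3.094, -0.544, -0.0]
contact_force: [-2.3, 0.4, -0.3]
opening: -0.0003
grip_force: 1.0
local [-0.08533104 -0.00010716] F [-1.99220717  1.1598442 ] z 0.04853854649238307
toolx 19.94611953467413
```

View pics/w5b.png

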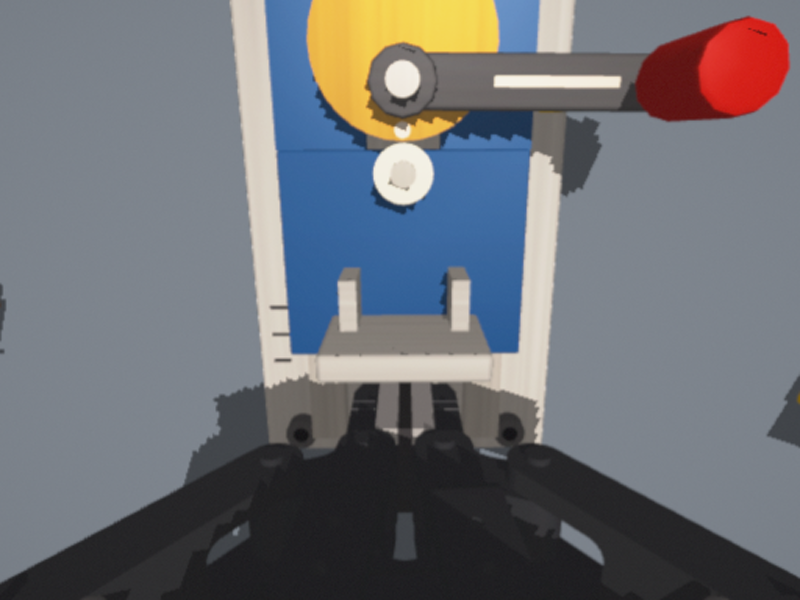

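The roller (403,174) is about 1 mm short of the cam's low point (402,138), with the white dot facing it, and the lever is straight. I'll push on in small steps until the force rises.

```bash
for i in 1; do python3 -m crank '0.0014 0.0005 0 0;0 0 0 0;0 0 0 0;0 0 0 0;0 0 0 0'|sed -n 4p; done; python3 st.py
python3 -m crank '0.001 0.0004 0 0;0 0 0 0;0 0 0 0;0 0 0 0;0 0 0 0'|sed -n 4p;python3 st.py
```

```text
contact_force: [-2.7, -0.5, 0.8]
local [-0.08471377 -0.00010877] F [-2.67706381  0.40081496] z 0.04853629496689505
toolx 19.944103568531208
contact_force: [-5.1, -1.8, 1.6]
local [-0.08462355 -0.00010246] F [-5.37897111  0.06884811] z 0.04851868641102292
toolx 19.950125646227615
```

The force rose to 5.4 N and the slide stopped moving, so the roller is on the cam. I'll back off and lift.

```bash
python3 -m crank '-0.006 -0.0022 0 0;-0.0188 -0.0069 0 0;-0.0188 -0.0069 0 0;-0.0188 -0.0069 0 0;-0.0188 -0.0069 0 0'
python3 -m crank '0 0 0.06 0;0 0 0.06 0;0 0 0.06 0;0 0 0.06 0;0 0 0.06 0'
python3 -m crank '0 0 0 0;0 0 0 0;0 0 0 0;0 0 0 0;0 0 0 0'
python3 - <<'E'
from h import *
im,d,c=snap('wrist','wrist6'); snap('top','top6')
a=cv2.imread('pics/top6.png')[145:285,175:275]; b=cv2.imread('pics/wrist6.png')
cv2.imwrite('pics/f.png',np.hstack([cv2.resize(b,(480,360),interpolation=cv2.INTER_CUBIC)[:, :],cv2.resize(a,(257,360),interpolation=cv2.INTER_CUBIC)]))
E
```

```text
t: 15.08
tool_pos: [0.4488, 0.0445, 0.0488]
tool_rot: [3.094, 0.544, 0.003]
contact_force: [-0.9, -0.6, -0.4]
opening: -0.0002
grip_force: 0.0
t: 15.5
tool_pos: [0.4488, 0.0446, 0.2003]
tool_rot: [3.094, 0.544, 0.004]
contact_force: [1.8, -0.4, -0.7]
opening: -0.0
grip_force: 0.0
t: 15.92
tool_pos: [0.448, 0.0447, 0.1967]
tool_rot: [-3.093, -0.544, 0.005]
contact_force: [-0.2, -0.4, 0.3]
opening: -0.0003
grip_force: 0.0
```

View pics/f.png

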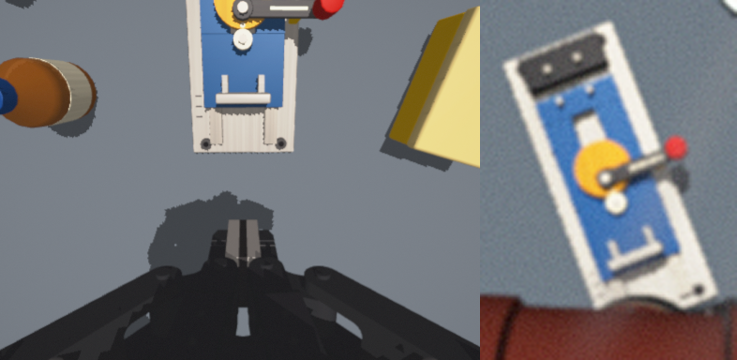

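The roller (243,40) sits against the cam and the lever lies over the post. I'll do one numeric check from the last wrist image and hand in if it agrees.

```bash
python3 - <<'E'
from h import *
ang=lambda v: np.degrees(np.arctan2(v[1],v[0]))
c=load('wrist5'); s=.64
P=lambda u,v,z: atz(c,(u+.5)*s-.5,(v+.5)*s-.5,z)[:2]
hub=P(403,79,.056);b=P(621,82,.053);a=P(494,81,.053)
t=ang(P(530,150,.03)-P(279,150,.03))
print(ang(b-a),ang(b-hub),'slide -y dir',t,'post edge dir', ang(P(519,352,.03)-P(291,352,.03)), ang(P(743,62,.083)-hub))
if abs(ang(b-hub)+69.85)<1.3: ctrl.finish_job(); print('done')
E
```

```text
-70.56546424309248 -70.56189140749224 slide -y dir -70.10547496355223 post edge dir -70.1059415110411 -69.76360730215855
the job is handed in; nothing more can be done
done
```

The job is handed in: the cam lever is over the zero post to within about 0.7° by camera, and the slide was then pushed forward until its roller rested against the cam. The push peaked at about 5 N, nothing was gripped, no other object was touched, and it took about 16 s.

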